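Reset the showcase alarm with the switch key

TASK

Reset the showcase alarm: take the red key from its slanted stone rest, push it fully into the slot of the key switch, let go of it there and take hold of it afresh. Turn it clockwise to its stop, turn it fully back home, draw it out and leave it lying in the white dish, without knocking the goods on the counter about.

Things in the scene. Friction and masses are not known exactly. Their poses are not given: they have to be found in the camera images.
- key: Switch key, 45 g. Origin: tip (centre of the bit's end); z up the shank to the bow. Bit: brass plate 16 mm (x) by 5 mm (y), z 0 to 14 mm; round shank 5 mm thick to z = 38 mm; flat red bow 32 mm (x) by 10 mm (y, the thickness to pinch), z 38 to 72 mm. The same after half a turn about z. Starts bit-down in the rest, leaning about 0.57 rad from upright (give or take 0.1), bow away from the robot, its y level.
- key_bow (a point): Centre of the key's red bow, 55 mm from the tip on the key's z axis; axes as the key's.
- rest: Stone key rest, fixed: slab 150 x 64 x 12 mm (x -50 to 100 mm) with a pink block (top edge 68 mm up) whose pocket slants 0.42 rad from upright towards +x. The key stands 22 mm deep in it, sagging a little; draw it out along the pocket (up and away from the robot). A brass arch 130 mm tall, 56 mm wide stands across it at x = 88 mm, beyond the bow. Origin: on the slab's underside, z up. Bow's centre starts near x = 22 mm, 84 mm up.
- switch: Key switch, fixed: grey box 84 x 84 x 44 mm, aluminium cover. Origin: centre of its underside, z up. The slot in the cover is long along x. On the cover a white mark lies at +x (home) and a green mark at -y (stop).
- switch_mouth (a point): Centre of the key slot at the cover's top face, 44 mm above the table. Slot 17.8 mm along x, 6.8 mm along y, with a 1.8 mm chamfer; cover 6 mm thick. Axes as the switch's.
- switch_seat (a point): Centre of the slot's floor, 22 mm under the cover's face, where the key's tip stands when fully in. The bit is then under the cover, in a turning plug, and the bow's underside 16 mm above the cover. Let go of, the key stays standing.
- plug (a joint): Turn of the lock's plug, rad: 0 = home (hard stop), growing clockwise from above to a hard stop at 1.571. Light friction (0.03 N m), no spring: stays where left. The key has about 0.1 rad of play in it, so turn a little past at either end. The key goes in and out only at home. Starts at home.
- dish: White onyx key dish, 148 mm across the rim, 24 mm tall, inner floor 6 mm up and about 110 mm across, 0.7 kg, loose. Origin: centre of its underside, z up.
- goblet: Bystander: white onyx goblet, 165 mm tall, 100 mm across, foot 84 mm across; origin under its centre, z up.
- bowl: Bystander: small marble bowl, 50 mm tall, 90 mm across; origin under its centre, z up.
- tape: Bystander: roll of tape lying flat, 84 mm across, 24 mm tall; origin under its centre, z up.
- stonebox: Bystander: pink stone box 60 x 50 x 36 mm; origin under its centre, z up.
- cardbox: Bystander: cardboard box 70 x 55 x 30 mm; origin under its centre, z up.
- tealight: Bystander: amber glass tealight holder, 64 mm across, 30 mm tall; origin under its centre, z up.
There are look-alikes about, which are no part of the job. Leave any green look-alike of the key alone.

How it is judged:
By the outcome, as a careful person would: the job done as asked, in the order asked, and still so for the second after the job is handed in, with the robot touching nothing.
It also fails if it takes over 72 s, if anything falls off the work surface, if the arm or the gripper's body presses on something with over 40 N, if the wrist force passes 120 N, or if a joint passes its speed limit or range.

ROBOT

A 6-joint arm with a two-finger parallel gripper is mounted at the origin on the work surface. World frame = base frame: x ahead of the robot, y to its left, z up, the work surface at z = 0. Lengths are in mm, angles in rad, forces in N, time in s.
With the tool pointing down it reaches from about 400 to 825 mm from the base axis. Payload 7 kg.
Tool frame: the origin (TCP) lies at the very end of the fingers, on their centre line; the grasp point (between the pads) lies 19 mm behind it; z points along the fingers, y is the direction in which the jaws open and shut (so a half turn about z gives the same grasp; the last joint's range is limited). The gripper opens to 88 mm and grips with 3 to 60 N. Pads are 19 mm wide; open, the fingers measure 130 mm over their backs; the gripper's body (78 mm by 193 mm) begins 47 mm behind the grasp point.
Start: joints at [1.49, 0.359, 0.012, 0, -1.224, -0.288], TCP at [243.342, 629.587, 226.561] pointing down, gripper open.
Joint ranges: [-3.07, 3.07], [-1.43, 2.12], [-1.02, 1.25], [-3.03, 1.67], [-3.05, -0], [-3.03, 3.03]. Speed limits (rad/s): [2.39, 2.39, 3.01, 3.14, 3.14, 3.14].

INTERFACE

Orientations are given as a unit quaternion [x, y, z, w].
In Python, from plant import bot gives the robot as it stands. Calls block until the motion is done:
- bot.move_ptp(position, orientation): joint-space move of the TCP to a pose.
- bot.line_to(position, velocity=150, ori=None): straight line of the TCP; ori=None keeps the orientation; velocity is the mean speed in mm/s.
- bot.move_joints(angles): joint-space move.
- bot.move_gripper(opening, force=None): finger opening in mm; force is the grip in N (None keeps the last); returns when the fingers have stopped.
- bot.pause(seconds).
- bot.solve_ik(position, orientation): joint angles nearest the present ones, or None.
- bot.read_state(): the state.
- bot.camera(name): name is "scene" or "top" or "wrist"; returns the picture (400x640x3 uint8, red, green, blue); there is no depth.
- bot.get_calibration(name): a dict with "fx", "fy", "cx", "cy" (pixels), "view" (4x4, takes a point from world to camera coordinates); the wrist camera has in their place "T_tool_cam" (4x4, takes a point from camera to tool coordinates, whose origin is the TCP and whose axes are the flange's). Camera axes: x right, y up, looking along -z (the intrinsics and any distortion apply to the point x, -y, -z); pixel columns grow to the right and rows downward; lengths in mm; the calibration is good to about 2 mm. A picture is of the moment at which its call begins: read the wrist's pose just before it. get_calibration takes no time and is no camera call.
A pose or a line that the arm cannot do raises bot.Unreachable and nothing moves.
- bot.close_job(): hands the job in, once; it reports no verdict.
The state is a dict: "t": time; "joint_pos": joint angles; "qvel": joint speeds; "tau": joint torques, N m; "tcp_pos": TCP position; "eef_rot": TCP orientation; "contact_force": force on the tool from outside, world axes, zero at the start; "moment": the same for the moment, N m; "width": finger opening in mm.
Only numpy, scipy, OpenCV 4.12 (cv2) and the standard library are available. Lean on these libraries where they do the work, as an engineer would, in place of code of your own. Each camera call takes 0.05 s, during which the arm holds its last target.

## Working session

There is one attempt and no reset: what is moved stays moved. The work goes in short steps, each a Python script; the robot and the scene stay as the last script left them, time stands still between calls to the robot, and variables do not carry over. Pictures are saved under pics/ and viewed, and the job is handed in when it is done.

```bash
mkdir -p pics; ls; python3 - <<'E'
from plant import bot
import cv2
print(bot.read_state())
for n in ("scene","top","wrist"):
    c=bot.get_calibration(n); print(n,c)
    cv2.imwrite(f"pics/{n}0.png",bot.camera(n)[:,:,::-1])
E
```

```text
pics
{'t': 0.0, 'joint_pos': array([ 1.49010889e+00,  3.59386956e-01,  1.10725455e-02, -3.60021333e-04,
       -1.22412302e+00, -2.88101395e-01]), 'qvel': array([ 0.00138747, -0.00037339, -0.00144047, -0.00140454, -0.000122  ,
        0.00081976]), 'tau': array([-1.05288764e-03, -5.82715452e+01,  2.93061000e+01,  6.99717566e+00,
        6.90771107e-03, -1.56751439e-04]), 'tcp_pos': array([243.17230943, 629.14677557, 225.62683461]), 'eef_rot': array([ 9.83035879e-01, -1.83411446e-01, -8.33976826e-05,  8.33661849e-04]), 'contact_force': array([-0.25289257,  0.30902985, -0.45735506]), 'moment': array([ 0.01016653,  0.01810596, -0.08497698]), 'width': 87.34871770815496}
scene {'fx': 369.5872738202422, 'fy': 369.5872738202422, 'cx': 310.8305402905748, 'cy': 199.25208823688408, 'view': array([[ 5.71525593e-01,  8.20402036e-01,  1.72915193e-02,
        -3.73093916e+02],
       [-6.39483826e-01,  4.32087920e-01,  6.35893439e-01,
         3.20118530e+02],
       [ 5.14216815e-01, -3.74487022e-01,  7.71583137e-01,
        -1.24460371e+03],
       [ 0.00000000e+00,  0.00000000e+00,  0.00000000e
[... 253 characters left out ...]
-01, -2.30143300e-02,  1.47811831e-01,
        -6.16720611e+02],
       [-1.47610788e-01,  1.02115734e-02,  9.88992810e-01,
        -1.24084195e+03],
       [ 0.00000000e+00,  0.00000000e+00,  0.00000000e+00,
         1.00000000e+00]])}
wrist {'fx': 276.1071491150727, 'fy': 276.1071491150727, 'cx': 317.4268542787541, 'cy': 198.70639703180476, 'T_tool_cam': array([[ 9.07324534e-04,  9.64711686e-01,  2.63306931e-01,
         7.01208737e+01],
       [ 9.99999580e-01, -8.41610639e-04, -3.62362411e-04,
        -9.45129838e-01],
       [-1.27973338e-04,  2.63307149e-01, -9.64712045e-01,
        -1.57584184e+02],
       [ 0.00000000e+00,  0.00000000e+00,  0.00000000e+00,
         1.00000000e+00]])}
```

View pics/scene0.png

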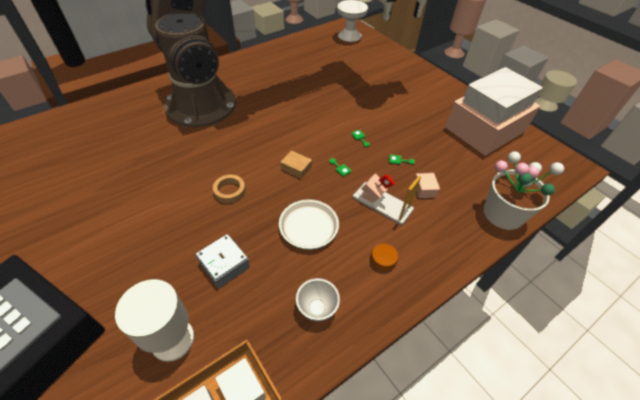

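View pics/top0.png

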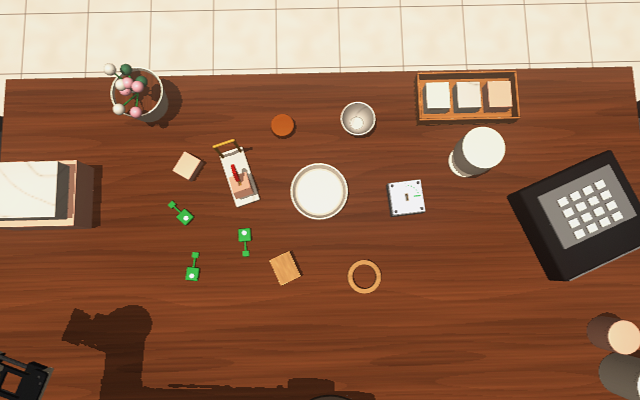

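View pics/wrist0.png

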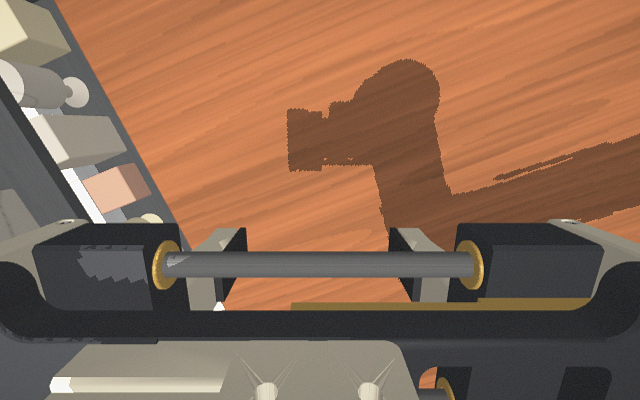

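The scene view has the rest at (385,197), switch at (222,260) and dish at (309,225). The top view has the rest at (239,178), switch at (407,198) and dish at (319,191), with world +x up and +y left. The wrist camera sees only bare table. Next I'll zoom in and write helpers.

```bash
cat > h.py <<'E'
import numpy as np, cv2
from scipy.spatial.transform import Rotation as R
from plant import bot
FL=np.diag([1,-1,-1.])
def cam(name,st=None):
    c=bot.get_calibration(name); K=np.array([[c['fx'],0,c['cx']],[0,c['fy'],c['cy']],[0,0,1]])
    if name=='wrist':
        T=np.eye(4);T[:3,:3]=R.from_quat(st['eef_rot']).as_matrix();T[:3,3]=st['tcp_pos']
        V=np.linalg.inv(T@c['T_tool_cam'])
    else: V=c['view']
    return K,FL@V[:3,:3],FL@V[:3,3]      # cv convention
def proj(c,p):
    K,r,t=c; return cv2.projectPoints(np.atleast_2d(np.float64(p)),cv2.Rodrigues(r)[0],t,K,None)[0].reshape(-1,2)
def onz(c,uv,z):
    K,r,t=c; o=-r.T@t; out=[]
    for u in np.atleast_2d(uv):
        d=r.T@np.linalg.inv(K)@np.array([*u,1.]); out.append(o+d*(z-o[2])/d[2])
    return np.array(out)
def tri(cs,uvs):
    A=[];b=[]
    for (K,r,t),u in zip(cs,uvs):
        o=-r.T@t; d=r.T@np.linalg.inv(K)@np.array([*u,1.]); d/=np.linalg.norm(d)
        P=np.eye(3)-np.outer(d,d); A.append(P); b.append(P@o)
    A=np.vstack(A);b=np.hstack(b); x,*_=np.linalg.lstsq(A,b,rcond=None)
    return x,np.linalg.norm(A@x-b)
def shot(name,fn):
    st=bot.read_state(); im=bot.camera(name)[:,:,::-1].copy(); cv2.imwrite('pics/'+fn,im); np.savez('pics/'+fn+'.npz',q=st['eef_rot'],p=st['tcp_pos']); return im,cam(name,st)
def load(name,fn):
    d=np.load('pics/'+fn+'.npz'); return cv2.imread('pics/'+fn),cam(name,dict(eef_rot=d['q'],tcp_pos=d['p']))
def crop(fn,out,x0,y0,x1,y1,s):
    cv2.imwrite('pics/'+out,cv2.resize(cv2.imread('pics/'+fn)[y0:y1,x0:x1],None,fx=s,fy=s,interpolation=cv2.INTER_CUBIC))
E
python3 - <<'E'
from h import *
crop('top0.png','top0z.png',200,120,300,220,6); crop('top0.png','top0s.png',380,170,440,225,8);crop('scene0.png','sc0z.png',330,150,450,240,6)
ct=cam('top')
for n,u,z in (('rest',(240,180),12),('switch',(407,197),44),('dish',(319,191),24)): print(n,onz(ct,u,z))
E
```

```text
rest [[657.35776404 216.23949579  12.        ]]
switch [[ 598.42087607 -209.59564387   44.        ]]
dish [[621.9160192   12.02409466  24.        ]]
```

View pics/top0z.png

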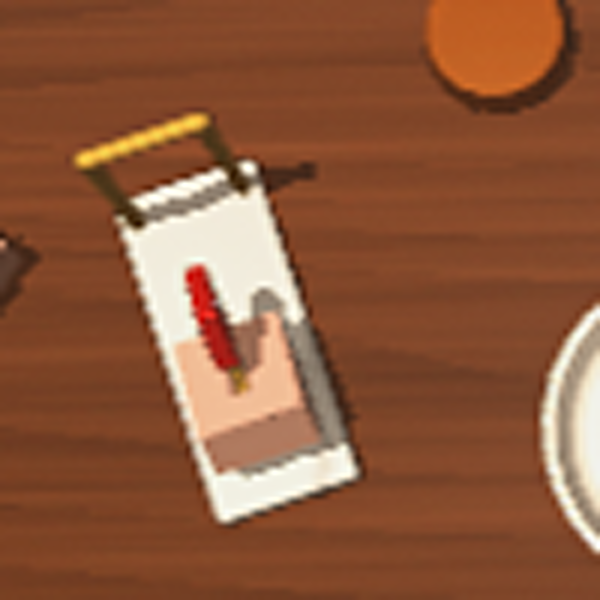

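View pics/top0s.png

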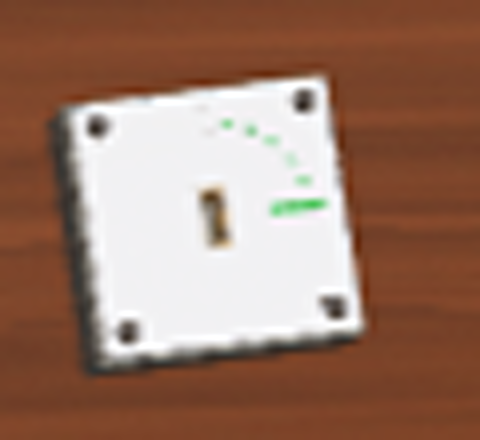

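View pics/sc0z.png

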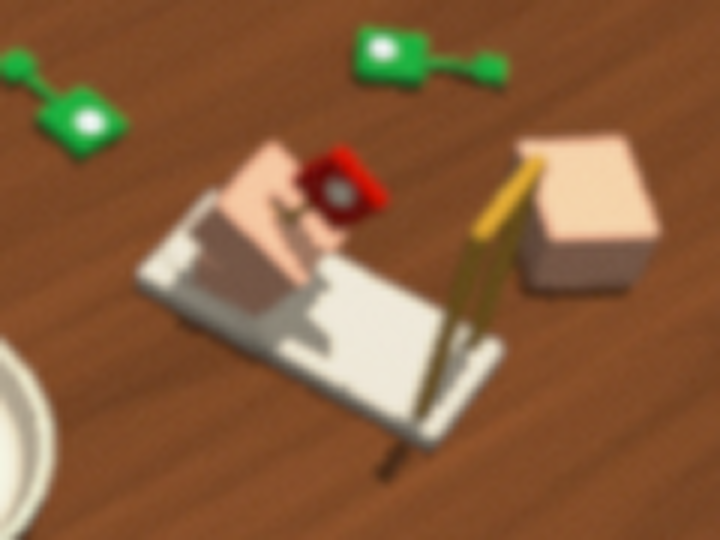

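The top crop shows the red key leaning toward the arch. The rest's +x runs up and a little left, and the slot lies near (407,197) with the green mark to its right. Next come coarse poses, including the goblet beside the switch.

```bash
python3 - <<'E'
from h import *
im=cv2.imread('pics/top0.png'); hsv=cv2.cvtColor(im,cv2.COLOR_BGR2HSV); ct=cam('top'); cs=cam('scene')
sc=cv2.imread('pics/scene0.png')
m=((hsv[...,1]<50)&(hsv[...,2]>150)).astype(np.uint8)
for n,(x0,y0,x1,y1),z in (('switch',(380,170,435,222),44),('dish',(285,155,355,225),24),('goblet',(455,120,510,165),165)):
    mm=np.zeros_like(m);mm[y0:y1,x0:x1]=m[y0:y1,x0:x1]
    c=max(cv2.findContours(mm,0,2)[0],key=cv2.contourArea)
    r=cv2.minAreaRect(c); b=onz(ct,cv2.boxPoints(r),z); print(n,r,b.mean(0).round(1)); print(b.round(1).tolist()); e=cv2.minEnclosingCircle(c); print(' circ',e,onz(ct,e[0],z).round(1))
s=onz(ct,[(210/8+380,190/8+170),(220/8+380,245/8+170)],44);d=s[0]-s[1];print('slot',s,np.arctan2(d[1],d[0]))
# slab corners from zoom
b=onz(ct,np.array([(120,215),(255,163),(360,475),(222,523)])/6+[200,120],12);print('slab',b.round(1), b.mean(0))
hs=cv2.cvtColor(sc,cv2.COLOR_BGR2HSV)
for I,c in ((hsv,'t'),(hs,'s')):
    red=(((I[...,0]<5)|(I[...,0]>174))&(I[...,1]>190)&(I[...,2]>90)).astype(np.uint8)
    for k in cv2.findContours(red,0,2)[0]:
        if cv2.contourArea(k)>8: print(c,cv2.minAreaRect(k),cv2.contourArea(k))
E
```

```text
switch ((406.4231262207031, 196.88461303710938), (32.37306213378906, 32.86920166015625), 82.87498474121094) [ 598.9 -208.2   44. ]
[[635.7, -163.5, 44.0], [644.3, -246.8, 44.0], [562.1, -252.5, 44.0], [553.7, -169.9, 44.0]]
 circ ((406.5, 197.0), 22.411033630371094) [[ 598.5 -208.3   44. ]]
dish ((318.5000305175781, 191.0), (55.86143493652344, 55.86143493652344), 45.0) [622.5  13.3  24. ]
[[624.3, 114.6, 24.0], [725.6, 10.8, 24.0], [619.6, -88.1, 24.0], [520.6, 15.7, 24.0]]
 circ ((318.5636291503906, 191.0), 28.633676528930664) [[621.9  13.1  24. ]]
goblet ((483.0, 145.5), (37.0, 42.0), 90.0) [ 698.9 -370.2  165. ]
[[744.0, -324.2, 165.0], [741.8, -422.5, 165.0], [653.8, -415.7, 165.0], [656.1, -318.5, 165.0]]
 circ ((482.9815979003906, 147.1349639892578), 21.574199676513672) [[ 694.8 -369.9  165. ]]
slot [[ 606.75019161 -208.10861908   44.        ]
 [ 589.16886025 -210.4012767    44.        ]] 0.12967124529029894
slab [[722.7 268.4  12. ]
 [744.5 209.6  12. ]
 [605.9 164.7  12. ]
 [586.5 224.   12. ]] [664.92283168 216.68235647  12.        ]
t ((234.65518188476562, 172.63792419433594), (16.89827537536621, 3.3425159454345703), 68.19859313964844) 37.5
s ((386.76226806640625, 181.11477661132812), (12.419577598571777, 9.730803489685059), 50.194427490234375) 91.0
```

The goblet axis is about 188 mm from the switch, so there is room. The rest sits at about (641,209) with yaw 0.315, and the switch at about (598.5,-208.5) with yaw about 0.12. Next, two wrist views of the key.

```bash
cat >> h.py <<'E'
def down(yaw,tilt=0.):
    # tool x along heading yaw, tool down; tilt>0 leans gripper body toward +tool x (tool z gets -x component)
    base=R.from_euler('z',yaw)*R.from_euler('x',np.pi)
    return (base*R.from_euler('y',-tilt)).as_quat()
E
python3 - <<'E'
from h import *
print(R.from_quat(down(.3,.2)).as_matrix().round(2))
ct,cs=cam('top'),cam('scene')
print(tri([ct,cs],[(234.65,172.64),(386.76,181.1)]))
yaw=.315; ex=np.array([np.cos(yaw),np.sin(yaw),0]);ey=np.array([-ex[1],ex[0],0])
b=np.array([662,215.7,0])
for i,o in enumerate((-40,40)):
    bot.move_ptp(b-55*ex+o*ey+[0,0,170],down(yaw)); shot('wrist',f'w1_{i}.png'); s=bot.read_state();print(s['t'],s['tcp_pos'],s['joint_pos'].round(2))
E
```

```text
[[ 0.94  0.3  -0.19]
 [ 0.29 -0.96 -0.06]
 [-0.2   0.   -0.98]]
(array([663.7320202 , 219.3190184 ,  85.83859239]), np.float64(1.6485879011718072))
2.3667 [622.02356777 161.45135035 170.10474883] [ 0.56  0.35 -0.14 -0.   -1.08  1.33]
2.8333 [596.96464149 237.64775792 170.01047406] [ 0.68  0.35 -0.14  0.   -1.08  1.21]
```

View pics/w1_0.png

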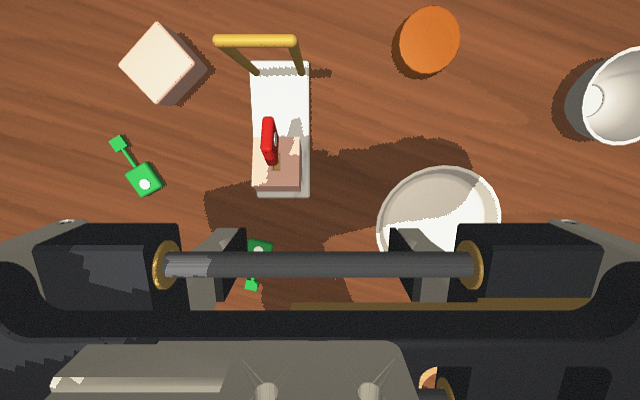

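View pics/w1_1.png

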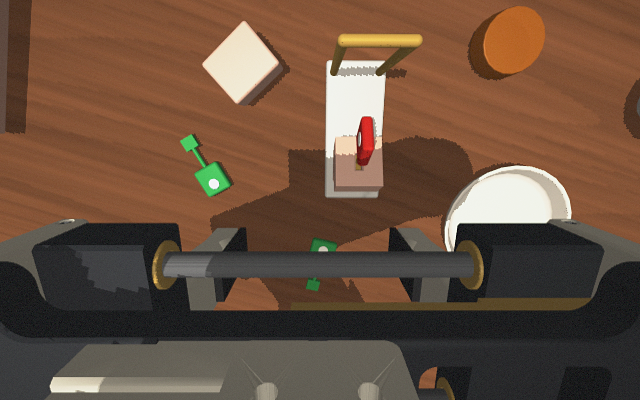

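The red bow is at about (269,141) and (366,141), with the slab square to the image, so the yaw is about right. Zooming in on the bow.

```bash
python3 - <<'E'
from h import *
a=cv2.imread('pics/w1_0.png')[105:205,240:320];b=cv2.imread('pics/w1_1.png')[105:205,320:400]
cv2.imwrite('pics/w1z.png',cv2.resize(np.hstack([a,b]),None,fx=5,fy=5,interpolation=cv2.INTER_NEAREST))
for f in ('w1_0.png','w1_1.png'):
    im,c=load('wrist',f); h=cv2.cvtColor(im,cv2.COLOR_BGR2HSV)
    red=(((h[...,0]<6)|(h[...,0]>172))&(h[...,1]>170)&(h[...,2]>60)).astype(np.uint8)
    k=max(cv2.findContours(red,0,2)[0],key=cv2.contourArea); print(cv2.minAreaRect(k),cv2.boundingRect(k))
    x0,y0,w,hh=cv2.boundingRect(k)
    for y in range(y0,y0+hh,3): xs=np.where(red[y])[0]; print(y,xs.min(),xs.max(),end='; ')
    print()
E
```

```text
((269.0, 141.0), (48.0, 16.0), 90.0) (261, 117, 17, 49)
117 264 271; 120 263 272; 123 262 273; 126 262 274; 129 262 275; 132 262 273; 135 262 272; 138 261 277; 141 261 277; 144 261 277; 147 261 277; 150 262 277; 153 263 276; 156 264 276; 159 265 276; 162 267 276; 165 269 273; 
((365.0, 141.0), (48.0, 16.0), 90.0) (357, 117, 17, 49)
117 363 370; 120 361 371; 123 360 372; 126 360 372; 129 359 372; 132 361 372; 135 357 372; 138 357 373; 141 357 373; 144 357 373; 147 357 373; 150 357 372; 153 357 371; 156 357 370; 159 357 368; 162 358 367; 165 360 363;
```

View pics/w1z.png

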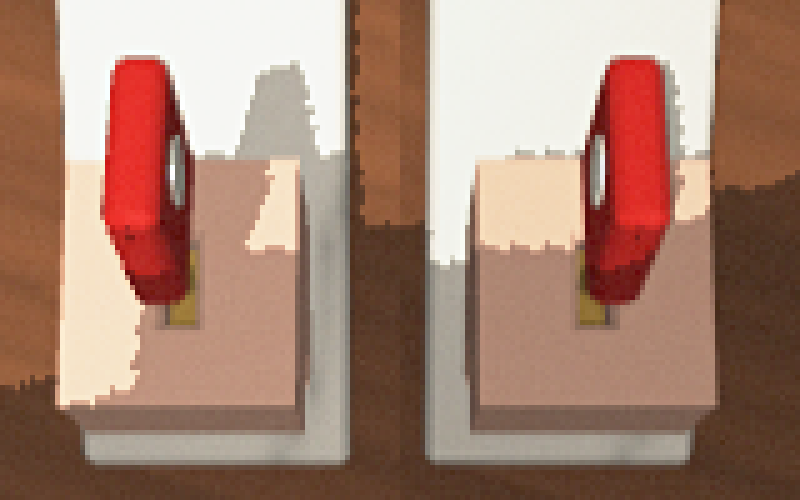

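The zoom shows the bow's bright top end, from far edge at row 117 to near edge at row 149, and the near side down to row 165. I'll triangulate those edge centres.

```bash
python3 - <<'E'
from h import *
_,c0=load('wrist','w1_0.png');_,c1=load('wrist','w1_1.png')
yaw=.315; ex=np.array([np.cos(yaw),np.sin(yaw),0]);ey=np.array([-ex[1],ex[0],0])
P={}
for n,a,b in (('topfar',(267.5,117.2),(366.8,117.2)),('topnear',(267.2,149.5),(367.6,149.5)),('botnear',(272.6,165),(362.5,165)),
  ('slabfarL',(250.8,62),(327,62)),('slabfarR',(309.5,62),(385.2,62)),('slabnearR',(309.5,197),(378,197)),('slabnearL',(257.3,197),(325.3,197))):
    p,r=tri([c0,c1],[a,b]);P[n]=p;print(n,p.round(1),round(r,2),'along/across', (p@ex).round(1),(p@ey).round(1))
d=P['topnear']-P['topfar'];print('len',np.linalg.norm(d),'tilt',np.arctan2(d[2],-d@ex))
d=P['topnear']-P['botnear'];print('len',np.linalg.norm(d),'tilt',np.arctan2(d@ex,d[2]))
print('ctr',(P['topfar']+P['botnear'])/2)
for a,b in (('slabfarL','slabnearL'),('slabfarR','slabnearR')):
    d=P[a]-P[b];print(np.arctan2(d[1],d[0]),np.linalg.norm(d[:2]))
print(sum(P[k] for k in P if 'slab' in k)/4)
E
```

```text
topfar [680.9 224.9  91.4] 0.01 along/across 717.1 2.8
topnear [656.9 216.7 101.1] 0.02 along/across 691.8 2.6
botnear [641.8 211.6  78.4] 0.02 along/across 675.8 2.4
slabfarL [727.1 272.    3.8] 0.06 along/across 775.5 33.3
slabfarR [747.1 212.4   1.5] 0.04 along/across 776.1 -29.5
slabnearR [606.  167.1  11. ] 0.07 along/across 628.0 -28.9
slabnearL [585.9 226.3   8.7] 0.03 along/across 627.2 33.6
len 27.112393778752892 tilt 0.36395522966709276
len 27.688803762730036 tilt 0.6125062347857161
ctr [661.38930114 218.2502281   84.89853207]
0.3130722750075674 148.33704161563088
0.3106765083252063 148.17210077976358
[666.53525613 219.4313483    6.23415469]
```

The bow centre from the two wrist views is (661.4,218.2,84.9), and top plus scene gave (663.7,219.3,85.8), so they agree within about 2 mm. The lean is about 0.57 and the rest's yaw 0.312. A tool aligned with the key would drive the gripper body into the arch, so I'll grip nearly upright with a tilt of 0.1.

```bash
cat > g1.py <<'E'
from h import *
yaw=.312; ex=np.array([np.cos(yaw),np.sin(yaw),0]);phi=.10
q=down(yaw,phi); tz=R.from_quat(q).as_matrix()[:,2]
b=np.array([661.8,218.4,85.2])
bot.move_gripper(50,35)
bot.move_ptp(b+19*tz-60*tz,q)
bot.line_to(b+19*tz,120)
s=bot.read_state();print(s['t'],s['tcp_pos'],b+19*tz,s['contact_force'])
shot('wrist','g_a.png')
bot.move_gripper(4,15); s=bot.read_state();print('w',s['width'],s['contact_force'])
bot.move_gripper(4,40); s=bot.read_state();print('w',s['width'],s['contact_force'],s['t'])
shot('wrist','g_b.png')
E
python3 g1.py
```

```text
4.7417 [660.37281556 218.34004163  67.5950339 ] [659.99474134 217.81774245  66.29492086] [-0.61826191  0.78075132 -0.52065042]
w 10.233711465080528 [ 0.11109597 -0.15463261  0.06193331]
w 9.913294527781888 [ 0.72046403 -1.46489046  0.15133877] 5.7333
```

View pics/g_b.png

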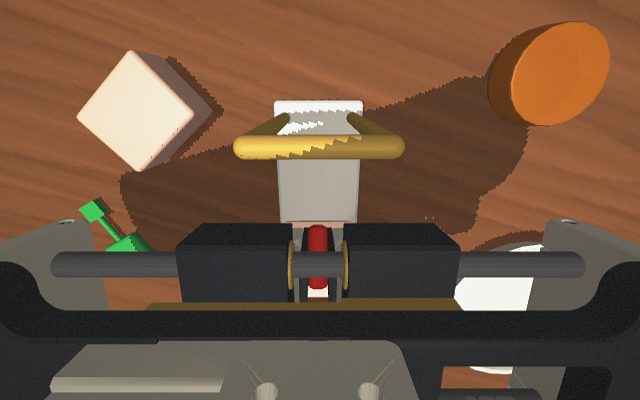

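```bash
cat > g2.py <<'E'
from h import *
yaw=.312; ex=np.array([np.cos(yaw),np.sin(yaw),0])
p=bot.read_state()['tcp_pos']
u=ex*np.sin(.42)+np.array([0,0,np.cos(.42)])
bot.line_to(p+10*u,30); s=bot.read_state();print(s['contact_force'],s['width'])
bot.line_to(p+34*u,60); s=bot.read_state();print(s['contact_force'],s['width'])
bot.line_to(p+34*u+[0,0,90],150); s=bot.read_state();print(s['contact_force'],s['width'],s['t'],s['tcp_pos'])
shot('wrist','g_c.png');shot('scene','g_cs.png');shot('top','g_ct.png')
E
python3 g2.py
```

```text
[-0.02229277  0.44423495 -0.74824097] 9.862656076116016
[ 0.37046757  0.08751065 -0.00460776] 9.761751643470877
[ 0.67061911 -0.18957535 -0.86531434] 9.523711290923096 7.5667 [672.52609971 221.83537932 186.20437857]
```

```bash
python3 - <<'E'
from h import *
crop('g_cs.png','g_csz.png',330,80,450,190,5);crop('g_c.png','g_cz.png',260,180,380,320,4)
E
```

```text
(no output)
```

View pics/g_csz.png

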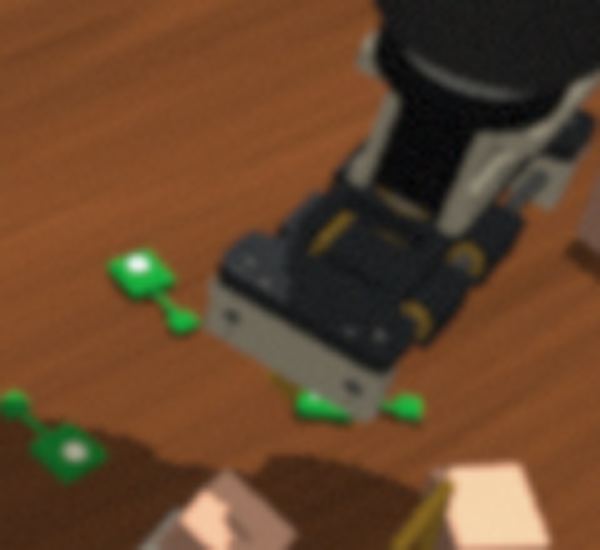

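View pics/g_cz.png

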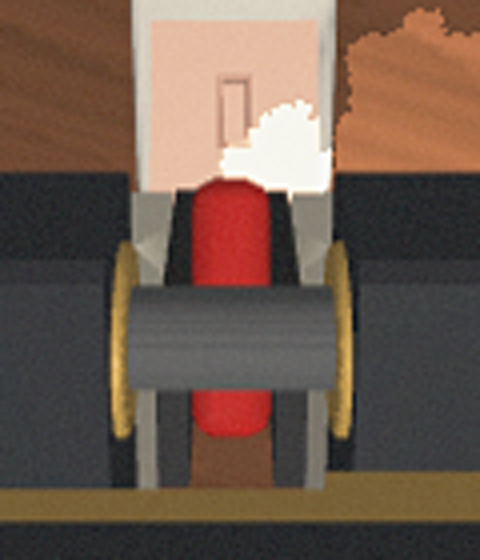

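View pics/g_ct.png

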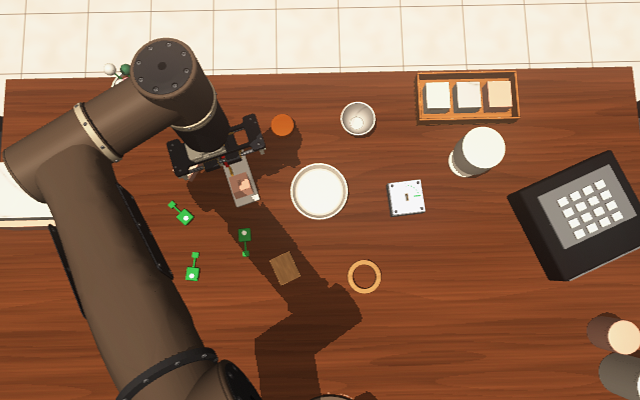

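The key is held and clear, and the pocket in the block is empty. The bit is hidden from the wrist camera, but the scene camera can see it. Next I go to the switch with the tool leaned back so the key hangs upright, and measure the slot from two wrist positions and the key from the scene view.

```bash
python3 - <<'E'
from h import *
for n in('scene','top'): K,r,t=cam(n);print(n,-r.T@t)
yaw=.12;ex=np.array([np.cos(yaw),np.sin(yaw),0]);ey=np.array([-ex[1],ex[0],0]); q=down(yaw,-.47)
s0=np.array([598.5,-208.5,0])
P=[s0-45*ex+o*ey+[0,0,165] for o in (40,-40)]
for p in P: print(bot.solve_ik(p,q))
bot.move_ptp([640,60,240],down(yaw,-.2))
for i,p in enumerate(P):
    bot.move_ptp(p,q); bot.pause(.2);shot('wrist',f's_{i}.png')
    if i==0: shot('scene','s_sc.png')
s=bot.read_state();print(s['t'],s['joint_pos'].round(2))
shot('scene','s_sc1.png');shot('top','s_t1.png')
E
```

```text
scene [1057.93950128 -298.32027894  763.20532513]
top [ 427.20477194   22.58762059 1318.18079193]
[-0.01200385  0.04185759 -0.5997292  -0.13298422 -0.4662806   1.80755582]
[-0.21605762  0.12616114 -0.44106708 -0.27855017 -0.57419162  2.10836793]
10.45 [-0.21  0.13 -0.44 -0.28 -0.57  2.11]
```

View pics/s_0.png

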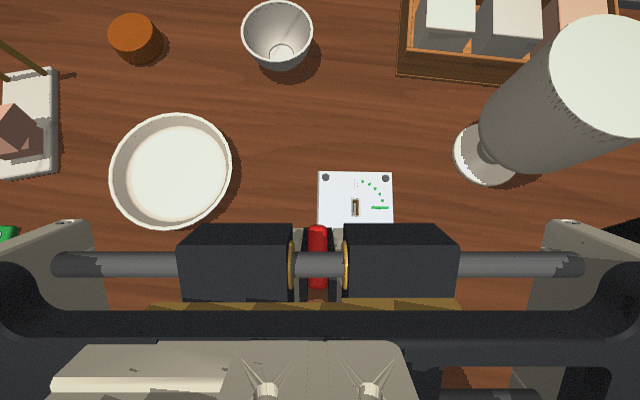

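View pics/s_1.png

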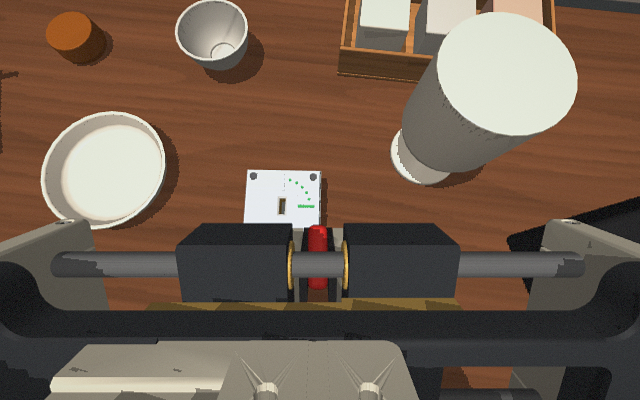

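View pics/s_sc1.png

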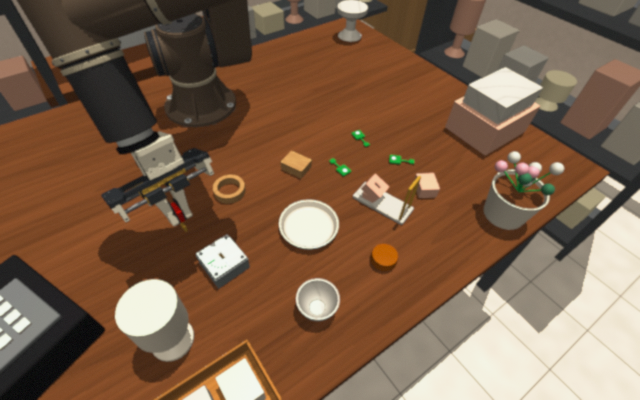

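View pics/s_t1.png

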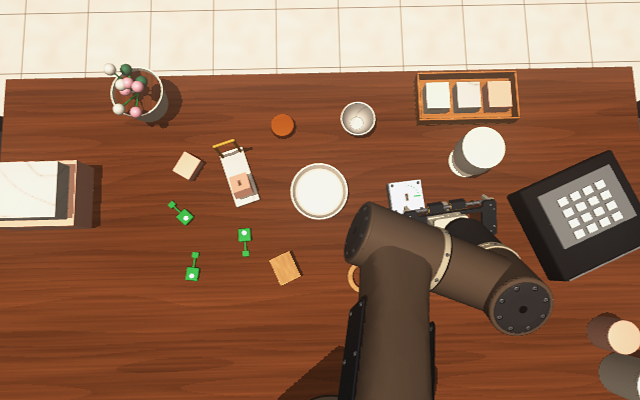

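The slot shows at about (355,207) and (282,206), and the scene camera sees the whole key at about (179,213). Zooming in.

```bash
python3 - <<'E'
from h import *
a=cv2.imread('pics/s_0.png')[160:230,310:400];b=cv2.imread('pics/s_1.png')[160:230,235:325]
cv2.imwrite('pics/sz.png',np.vstack([cv2.resize(x,None,fx=4,fy=4,interpolation=cv2.INTER_NEAREST) for x in (a,b)]))
a=cv2.imread('pics/s_sc1.png')[180:250,150:220];b=cv2.imread('pics/s_sc.png')[150:220,160:250]
cv2.imwrite('pics/scz.png',cv2.resize(a,None,fx=8,fy=8,interpolation=cv2.INTER_CUBIC))
E
```

```text
(no output)
```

View pics/sz.png

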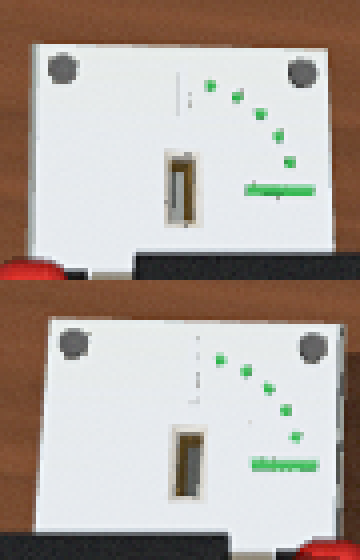

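View pics/scz.png

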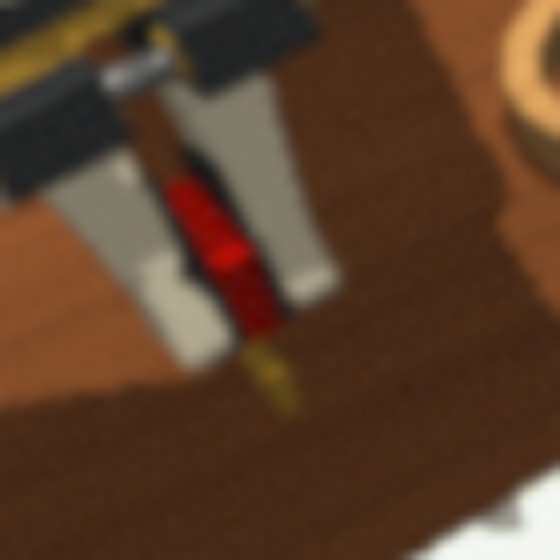

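The slot is clear in both views, but from the scene camera the key is nearly edge-on. I'll triangulate the slot, then hold the key up side-on to the scene camera to measure how it sits in the grip.

```bash
python3 - <<'E'
from h import *
_,c0=load('wrist','s_0.png');_,c1=load('wrist','s_1.png')
f0=lambda x,y:(x/4+310-.5,y/4+160-.5); f1=lambda x,y:(x/4+235-.5,(y-280)/4+160-.5)
P={}
for n,a,b in (('slot',(183,189),(188.5,463)),('slotfar',(182.5,152),(190,427)),('slotnear',(183.5,226.5),(187,498.5)),('scrL',(63,69),(74,344)),('scrR',(302,73),(313,348)),('farL',(34,44),(49,318)),('farR',(328,49),(340,324)),('grL',(246,190),(251,464)),('grR',(315,190.5),(319,465.5))):
    p,r=tri([c0,c1],[f0(*a),f1(*b)]);P[n]=p;print(n,p.round(1),round(r,2),'z44:',onz(c0,f0(*a),44)[0,:2].round(1),onz(c1,f1(*b),44)[0,:2].round(1))
for a,b in (('scrR','scrL'),('farR','farL'),('grR','grL')):
    for c,f in ((c0,f0),(c1,f1)): pass
    d=P[b]-P[a];print(a,np.arctan2(-d[0],d[1]))
d=P['slotfar']-P['slotnear'];print('slot',np.arctan2(d[1],d[0]))
b=np.array([640,-100,330.]);v=np.array([1058,-298.3,763])-b;v/=np.linalg.norm(v)
tz=.999*(v[2]*v-[0,0,1]);tz/=np.linalg.norm(tz)
for sgn in(1,-1):
    y=sgn*v;M=np.c_[np.cross(y,tz),y,tz];q=R.from_matrix(M).as_quat();print(sgn,q,bot.solve_ik(b,q))
E
```

```text
slot [ 598.  -207.5   42.7] 0.05 z44: [ 597.7 -207.3] [ 597.8 -207.7]
slotfar [ 608.1 -206.4   42.6] 0.14 z44: [ 607.9 -206.2] [ 607.7 -206.6]
slotnear [ 588.1 -208.6   42.7] 0.42 z44: [ 587.6 -208.4] [ 588.2 -208.7]
scrL [ 627.2 -171.3   43.7] 0.11 z44: [ 627.1 -171.3] [ 627.  -171.4]
scrR [ 634.1 -237.    43.4] 0.14 z44: [ 634.1 -236.8] [ 633.9 -237. ]
farL [ 634.3 -162.4   41. ] 0.1 z44: [ 633.3 -162.5] [ 633.5 -163.3]
farR [ 641.8 -243.6   43.7] 0.13 z44: [ 641.8 -243.5] [ 641.6 -243.6]
grL [ 599.7 -224.4   43.1] 0.04 z44: [ 599.5 -224.2] [ 599.6 -224.5]
grR [ 601.5 -242.7   44. ] 0.16 z44: [ 601.7 -242.7] [ 601.4 -242.7]
scrR 0.10606830895118263
farR 0.09212635600967295
grR 0.09858036477686992
slot 0.1079499162722462
1 [0.78607763 0.49713208 0.19634602 0.31046722] [ 0.18384505 -0.09580242 -0.86309072  1.23174427 -0.4389677   1.45591169]
-1 [-0.49713208  0.78607763 -0.31046722  0.19634602] [ 0.18384505 -0.09580242 -0.86309072  1.23174427 -0.4389677  -1.68568096]
```

Slot centre is (597.9,-207.5), z about 43, with yaw 0.103, and the top view agrees within 1 mm. Now the key inspection pose.

```bash
python3 - <<'E'
from h import *
s=bot.read_state()['tcp_pos'];bot.line_to(s+[0,40,110],250)
bot.move_ptp([640,-100,330],[0.78607763,0.49713208,0.19634602,0.31046722]);bot.pause(.15)
shot('scene','k0.png');print(bot.read_state()['t'])
crop('k0.png','k0z.png',140,90,300,210,5)
p=proj(cam('scene'),bot.read_state()['tcp_pos'])[0];print(p)
x,y=int(p[0]),int(p[1]);crop('k0.png','k0z.png',x-40,y-40,x+40,y+40,8)
E
```

```text
12.6167
[260.92446511 153.46139596]
```

View pics/k0z.png

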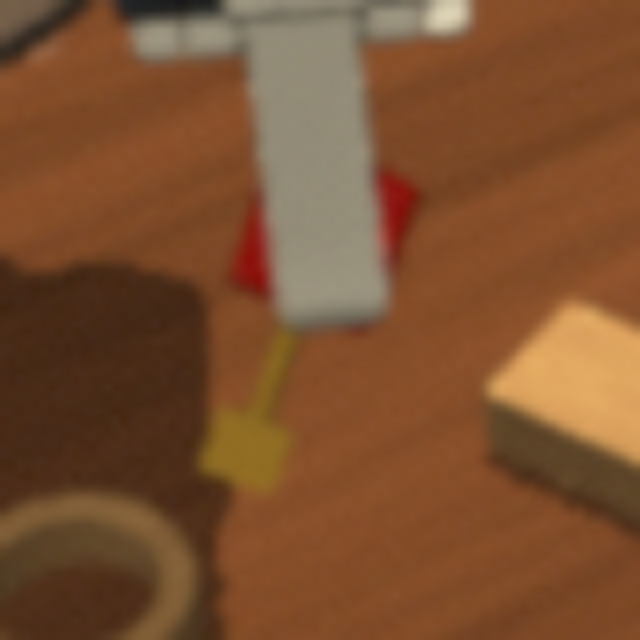

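The picture shows the key cleanly side-on. The bit's tip corners are at zoom (198,468) and (270,495), its upper corners at (222,403) and (293,435), and the shank shows above it. I'll cast these onto the tool's x-z plane.

```bash
python3 - <<'E'
from h import *
im,c=load('scene','k0.png'); d=np.load('pics/k0.png.npz');M=R.from_quat(d['q']).as_matrix();p=d['p']
K,r,t=c;o=-r.T@t
def pt(X,Y):
    u=np.array([(X+.5)/8-.5+220,(Y+.5)/8-.5+113,1]);w=r.T@np.linalg.inv(K)@u
    s=((p-o)@M[:,1])/(w@M[:,1]);return (M.T@(o+s*w-p))[[0,2]]
N={'tipL':(198,468),'tipR':(270,495),'upL':(222,403),'upR':(293,435),'shank':(291,335),'bowBL':(232,280),'bowTR':(422,192),'fingL':(283,322),'fingR':(386,315)}
Q={k:pt(*v) for k,v in N.items()}
for k,v in Q.items():print(k,v.round(1))
tip=(Q['tipL']+Q['tipR'])/2;up=(Q['upL']+Q['upR'])/2
print('tip',tip,'bitlen',np.linalg.norm(tip-up),'w',np.linalg.norm(Q['tipL']-Q['tipR']))
for n,a,b in(('tip-up',tip,up),('tip-shank',tip,Q['shank'])):
    e=a-b;print(n,np.arctan2(e[0],e[1]))
e=Q['tipR']-Q['tipL'];print('tipedge',np.arctan2(e[0],e[1])-np.pi/2,e); e=Q['upR']-Q['upL'];print(e)
print('bow ctr by corners',(Q['bowBL']+Q['bowTR'])/2, np.linalg.norm(Q['bowBL']-Q['bowTR']))
bc=(Q['bowBL']+Q['bowTR'])/2;e=tip-bc;print('bow-tip',np.linalg.norm(e),np.arctan2(e[0],e[1]))
E
```

```text
tipL [-31.   26.4]
tipR [-16.7  33.6]
upL [-24.4  13.4]
upR [-10.5  21.6]
shank [-8.4  0.7]
bowBL [-19.2 -11.9]
bowTR [ 22.3 -26.2]
fingL [-9.7 -2.2]
fingR [11.8 -1.5]
tip [-23.85376671  30.0083572 ] bitlen 14.101758304160883 w 15.974552017682054
tip-up -0.47475645943568945
tip-shank -0.48539440870892897
tipedge -0.47152165593997397 [14.23137886  7.25631918]
[13.90421372  8.21311211]
bow ctr by corners [  1.52917894 -19.05244834] 43.87683521073681
bow-tip 55.23818036620103 -0.4774525850901209
```

The key leans 0.478 in the tool and its tip sits at tool (-24.6, 0, 30.5), after a 1 mm finger-centre correction. Bit width, bit length and bow-to-tip distance all match the text. Next: how the bow lies across the jaws in the wrist view, then hover above the slot.

```bash
cat > hov.py <<'E'
from h import *
YAW=.103;BETA=.478;Q=down(YAW,-BETA);M=R.from_quat(Q).as_matrix();TIP=np.array([-24.6,0,30.5])
def tcp_for(tip): return np.asarray(tip,float)-M@TIP
def tip_now(s=None):
    s=s or bot.read_state();return s['tcp_pos']+R.from_quat(s['eef_rot']).as_matrix()@TIP
def go(tip,v=60,n=1):
    tgt=tcp_for(tip);cmd=tgt.copy()
    bot.line_to(cmd,v,Q)
    for _ in range(n):
        e=tgt-bot.read_state()['tcp_pos']; cmd=cmd+e; bot.line_to(cmd,20,Q)
    return cmd
E
python3 - <<'E'
from hov import *
for f in('s_0.png','s_1.png','g_c.png'):
    im,c=load('wrist',f);h=cv2.cvtColor(im,cv2.COLOR_BGR2HSV)
    red=(((h[...,0]<6)|(h[...,0]>172))&(h[...,1]>170)&(h[...,2]>60))
    for y in (230,236,242):
        xs=[x for x in np.where(red[y])[0] if 290<x<345];
        u=(min(xs)+max(xs))/2; C=bot.get_calibration('wrist')
        print(f,y,min(xs),max(xs),'y at depth 185:',(u-C['cx'])/C['fx']*185-.945, 'width mm',(max(xs)-min(xs)+1)/C['fx']*185)
bot.move_ptp(tcp_for([597.9,-208,110]),Q)
go([597.9,-208,54]);bot.pause(.2)
s=bot.read_state();print(s['t'],tip_now(s),R.from_quat(s['eef_rot']).as_matrix().round(4).tolist(),M.round(4).tolist(),s['contact_force'])
shot('scene','h0.png');shot('wrist','h0w.png');shot('top','h0t.png')
print(proj(cam('scene'),[[597.9,-208,44],tip_now()]))
crop('h0.png','h0z.png',190,215,260,285,9);crop('h0w.png','h0wz.png',240,160,400,300,5)
E
```

```text
s_0.png 230 308 326 y at depth 185: -1.2310050593496067 width mm 12.730564968222028
s_0.png 236 308 326 y at depth 185: -1.2310050593496067 width mm 12.730564968222028
s_0.png 242 308 327 y at depth 185: -0.8959901917648164 width mm 13.400594703391608
s_1.png 230 308 326 y at depth 185: -1.2310050593496067 width mm 12.730564968222028
s_1.png 236 308 326 y at depth 185: -1.2310050593496067 width mm 12.730564968222028
s_1.png 242 308 326 y at depth 185: -1.2310050593496067 width mm 12.730564968222028
g_c.png 230 308 326 y at depth 185: -1.2310050593496067 width mm 12.730564968222028
g_c.png 236 308 327 y at depth 185: -0.8959901917648164 width mm 13.400594703391608
g_c.png 242 308 327 y at depth 185: -0.8959901917648164 width mm 13.400594703391608
15.4333 [ 597.67711534 -207.91984274   53.70626159] [[0.8831, 0.1029, 0.4578], [0.0914, -0.9947, 0.0473], [0.4602, 0.0001, -0.8878]] [[0.8832, 0.1028, 0.4576], [0.0913, -0.9947, 0.0473], [0.46, 0.0, -0.8879]] [-0.25682753 -0.94442279  0.05490548]
[[220.70238887 254.83672612]
 [219.93851703 252.47719558]]
```

View pics/h0z.png

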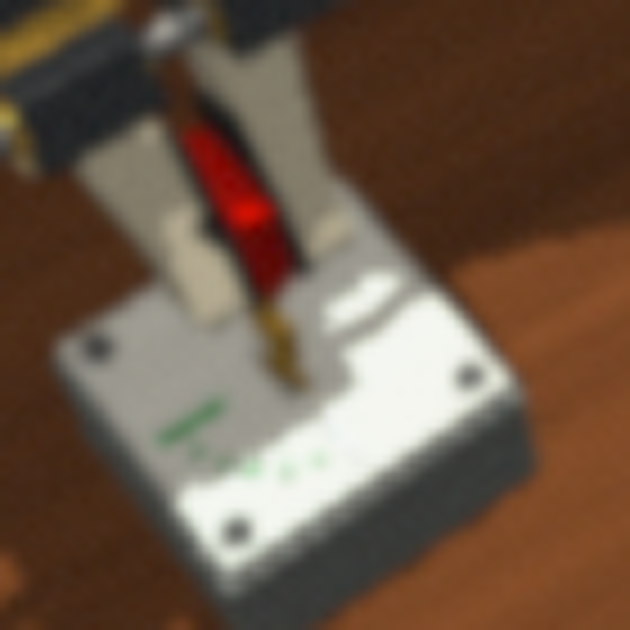

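View pics/h0wz.png

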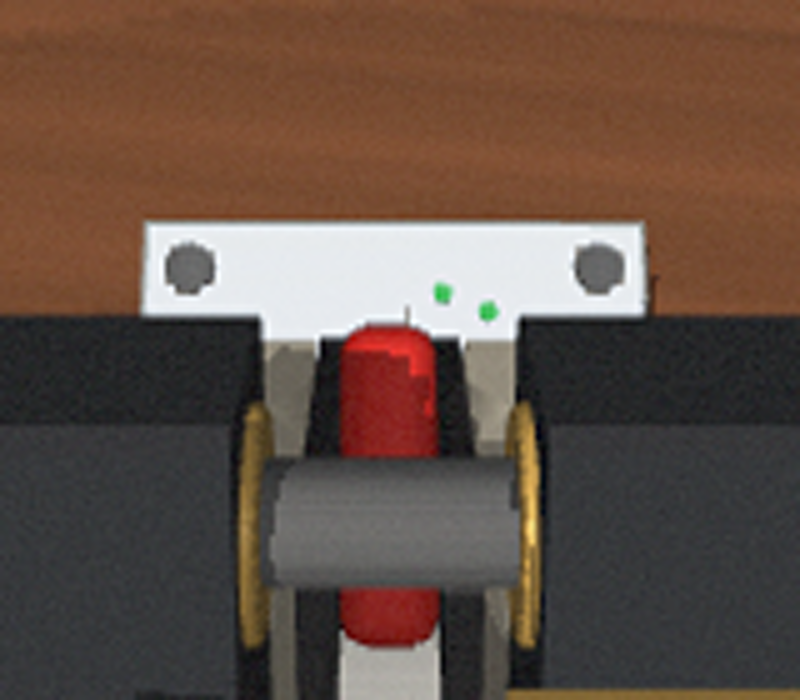

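The wrist view shows the bow's centre at column 317.3 and the switch's centre line at 318.7, so the key should shift about 1 mm toward -y. Checking the tip against the cover in the scene view, using the screws to remove calibration offset.

```bash
python3 - <<'E'
from hov import *
c=cam('scene'); s=np.array([597.8,-207.6]);ex=np.array([np.cos(.103),np.sin(.103)]);ey=np.array([-ex[1],ex[0]])
z=lambda p:((p-[190,215]+.5)*9-.5).round(0)
for a,b in ((33,33),(33,-33),(-33,-33)): print(z(proj(c,[*(s+a*ex+b*ey),44])[0]))
st=bot.read_state();t=tip_now(st)
ex3=np.array([*ex,0]);ey3=np.array([*ey,0])
for n,p in (('tip+x+y',t+8*ex3+2.5*ey3),('tip+x-y',t+8*ex3-2.5*ey3),('tip-x-y',t-8*ex3-2.5*ey3),('bitup',t+8*ex3+[0,0,14]),('bowbot',t+16*ex3+[0,0,38]),('bowtop',t+16*ex3+[0,0,72])):print(n,z(proj(c,p)[0]))
_,cw=load('wrist','h0w.png');print(proj(cw,[*(s+33*ex+33*ey),44]),proj(cw,[*(s+33*ex-33*ey),44]),(cw[1]@np.array([*(s+33*ex),44])+cw[2]))
E
```

```text
[468. 375.]
[237. 530.]
[ 96. 348.]
tip+x+y [300. 357.]
tip+x-y [282. 369.]
tip-x-y [247. 326.]
bitup [281. 333.]
bowbot [282. 301.]
bowtop [257. 221.]
[[277.59426763 213.12617549]] [[359.31653769 213.20344508]] [  0.8299792   11.67680846 222.98784924]
```

```bash
python3 - <<'E'
from h import *
crop('h0.png','h0zz.png',205,220,235,265,16)
E
```

```text
(no output)
```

View pics/h0zz.png

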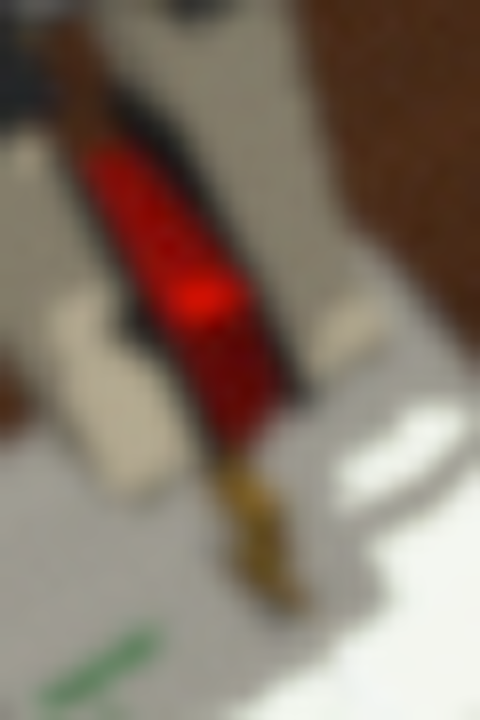

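```bash
python3 - <<'E'
from hov import *
_,cw=load('wrist','h0w.png'); d=np.load('pics/h0w.png.npz'); Mx=R.from_quat(d['q']).as_matrix()
def pk(kx,kz,b=BETA,tip=TIP): # key coords-> tool -> pixel
    u=np.array([-np.sin(b),0,np.cos(b)]) # key -z dir in tool
    x=np.array([np.cos(b),0,np.sin(b)])
    return proj(cw,d['p']+Mx@(tip+kx*x-kz*u))[0].round(1)
for b,t in ((.478,TIP),(.478,TIP+[1,0,0]),(.478,TIP+[0,0,2])):
    print(b,t,'far',[pk(16-r,72) for r in(0,2)],pk(16,70),'near',[pk(-16+r,72) for r in(0,2)],pk(-16,70))
E
```

```text
0.478 [-24.6   0.   30.5] far [array([319.7, 221.1]), array([319.7, 225. ])] [319.6 221.6] near [array([319.7, 287.2]), array([319.7, 282.9])] [319.7 286.8]
0.478 [-23.6   0.   30.5] far [array([319.7, 221.1]), array([319.7, 225. ])] [319.6 221.6] near [array([319.7, 287.2]), array([319.7, 282.9])] [319.7 286.8]
0.478 [-24.6   0.   32.5] far [array([319.7, 221.1]), array([319.7, 225. ])] [319.6 221.6] near [array([319.7, 287.2]), array([319.7, 282.9])] [319.7 286.8]
```

The scene and wrist hover views both put the key about 2 mm too far toward -x and roughly 0.5 mm off in y. I'll correct that and lower in small steps while watching the force.

```bash
cat > ins.py <<'E'
import sys
from hov import *
x,y=map(float,sys.argv[1:3])
cmd=go([x,y,50]);f0=bot.read_state()['contact_force'].copy();print('f0',f0.round(1),tip_now().round(1))
z=50
while z>18:
    z-=2; cmd=cmd-[0,0,2.]; bot.line_to(cmd,25,Q); s=bot.read_state();f=s['contact_force']-f0
    print(z,tip_now(s).round(1),f.round(1),s['width'].round(2))
    if f[2]>8 or np.hypot(*f[:2])>12: break
print(s['t'])
shot('scene','i_%d.png'%int(s['t']*10));crop('i_%d.png'%int(s['t']*10),'iz.png',190,215,260,285,9)
E
python3 ins.py 599.7 -208.5
```

```text
f0 [ 0.4  0.4 -0.8] [ 599.8 -208.5   50.5]Traceback (most recent call last):
  File "ins.py", line 8, in <module>
    print(z,tip_now(s).round(1),f.round(1),s['width'].round(2))
                                           ^^^^^^^^^^^^^^^^
AttributeError: 'float' object has no attribute 'round'
```

```bash
sed -i "s/s\['width'\].round(2)/round(s['width'],2)/" ins.py; python3 ins.py 599.7 -208.5
```

```text
f0 [-0.3 -0.  -1.1] [ 599.5 -208.5   49.8]
48 [ 599.4 -208.5   47.5] [ 0.1 -0.8  0.9] 9.9
46 [ 599.5 -208.5   45.6] [-0.5  0.1  0.3] 9.87
44 [ 599.5 -208.5   43.6] [-0.4 -0.   1.1] 9.74
42 [ 599.3 -208.5   41.5] [ 0.2 -0.1  0.6] 9.79
40 [ 599.3 -208.4   39.5] [-0.8 -0.   0.6] 9.75
38 [ 599.3 -208.5   37.5] [-0.5  0.5  0. ] 10.05
36 [ 599.2 -208.4   35.4] [-1.4  0.2 -0.5] 9.48
34 [ 599.2 -208.4   33.4] [-2.8 -1.1 -0.5] 9.96
32 [ 599.2 -208.4   31.4] [-2.9 -0.2 -0.4] 9.47
30 [ 599.3 -208.5   29.5] [-3.2 -0.4 -1. ] 9.84
28 [ 599.3 -208.5   27.5] [-3.1 -0.5  0.4] 9.68
26 [ 599.3 -208.5   25.6] [-4.1 -1.2 -1.3] 9.89
24 [ 599.3 -208.5   23.6] [-4.5 -0.4  0.8] 9.9
22 [ 599.3 -208.5   21.7] [-3.4 -0.6  1.1] 9.76
20 [ 600.6 -208.5   21.3] [-8.5  1.5 11.5] 9.4
20.5833
```

View pics/iz.png

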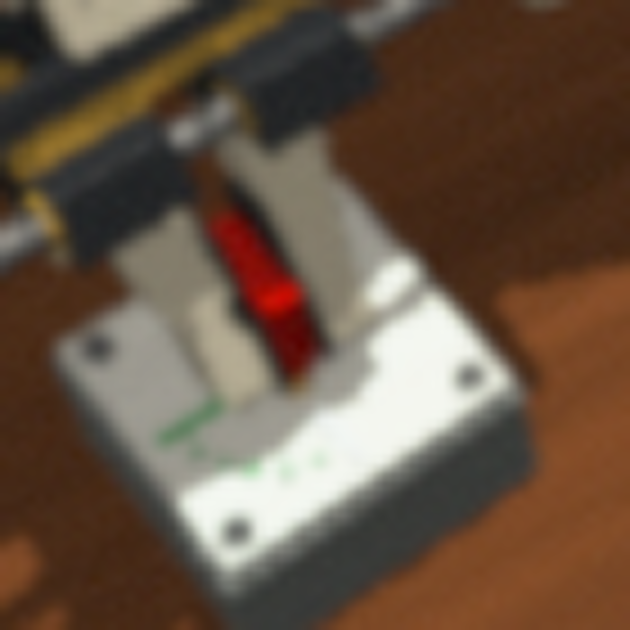

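The key is in to a tip height of about 21.5 mm against a 22 mm floor, with a rise of contact force at the bottom. Now I let go, back off and look.

```bash
python3 - <<'E'
from hov import *
s=bot.read_state();p=s['tcp_pos'];np.save('seatp.npy',tip_now(s))
bot.move_gripper(40,10)
s=bot.read_state();print(s['width'],s['contact_force'],s['t'])
q=s['eef_rot'];bot.line_to(p-55*M[:,2],120,Q)
bot.line_to(p-55*M[:,2]+[-25,0,30],150,down(YAW,-.2));bot.pause(.1)
shot('wrist','r0.png');shot('scene','r0s.png');s=bot.read_state();print(s['t'],s['tcp_pos'],s['joint_pos'].round(2))
crop('r0s.png','r0sz.png',190,215,260,285,8)
E
```

```text
39.85133910271625 [ 0.07879374  0.47777422 -0.20778459] 21.3667
22.65 [ 557.15750972 -210.32241758  137.38896904] [-0.05  0.21 -0.42 -0.05 -0.75  1.76]
```

View pics/r0.png

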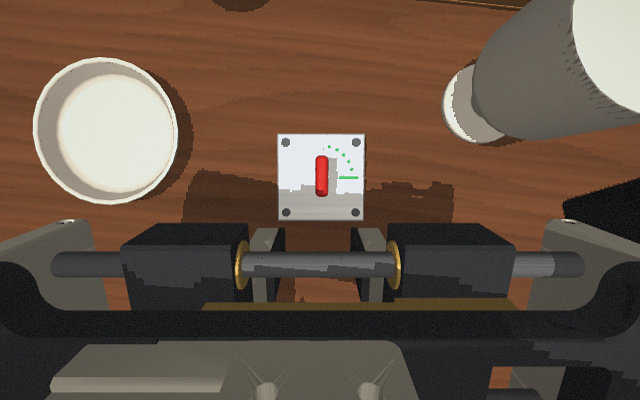

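View pics/r0sz.png

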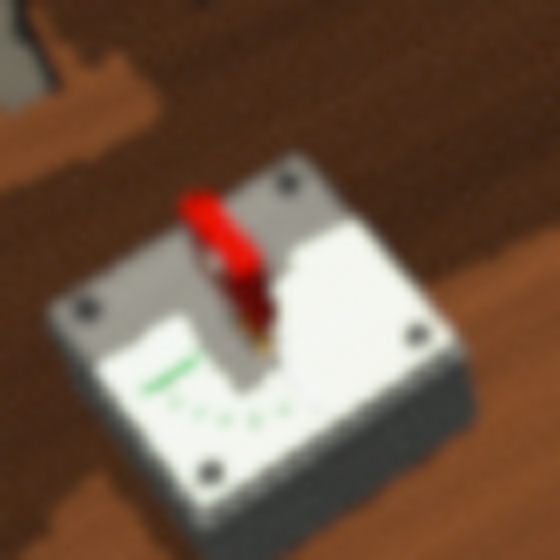

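The key stands upright in the slot and the bow is aligned with home. I'll check the bow height across the two views, then regrip with the tool vertical.

```bash
python3 - <<'E'
from hov import *
_,cw=load('wrist','r0.png');cs=cam('scene')
ex=np.array([np.cos(.103),np.sin(.103),0])
z=lambda p:((p-[190,215]+.5)*8-.5).round(0)
for top in (94,98,102):
    c=np.array([598,-207.8,top]);print(top,'wrist far/near',proj(cw,[c+15*ex,c-15*ex]).round(1).tolist(),'scene zoom',z(proj(cs,c+15*ex)[0]),z(proj(cs,c-15*ex)[0]))
crop('r0.png','r0z.png',270,125,370,225,6)
E
```

```text
94 wrist far/near [[321.5, 156.5], [321.5, 195.9]] scene zoom [248. 261.] [188. 188.]
98 wrist far/near [[321.6, 156.0], [321.5, 196.2]] scene zoom [246. 253.] [185. 180.]
102 wrist far/near [[321.7, 155.5], [321.6, 196.5]] scene zoom [243. 245.] [183. 172.]
```

View pics/r0z.png

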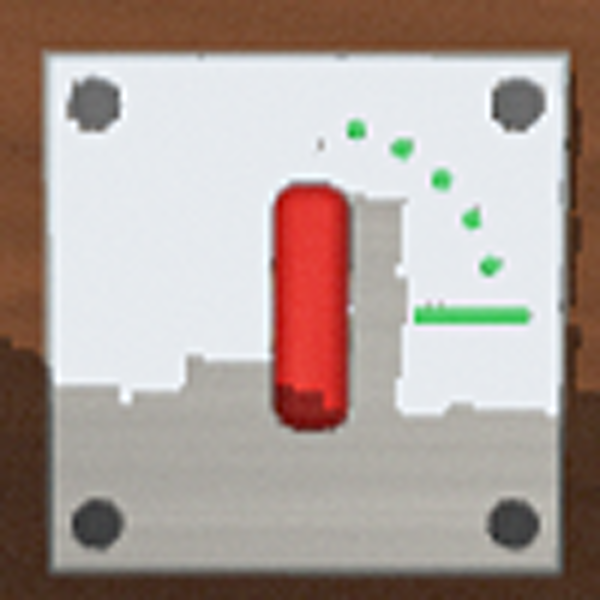

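The bow's top matches 94 mm in both views, so the key is fully seated. Regripping with a vertical tool, then turning with joint 6 alone, clockwise and a little past the stop.

```bash
cat > turn1.py <<'E'
from hov import *
c=np.array([598.6,-208.3,0]);q=down(YAW,0)
bot.move_ptp(c+[0,0,140],q)
bot.line_to(c+[0,0,60.5],120,q)
cmd=c+[0,0,60.5];e=cmd-bot.read_state()['tcp_pos'];cmd=cmd+e;bot.line_to(cmd,20,q)
s=bot.read_state();print(s['tcp_pos'],s['contact_force'])
f0=s['contact_force'].copy()
bot.move_gripper(4,10);bot.move_gripper(4,30)
s=bot.read_state();print('grip',s['width'],s['contact_force']-f0,s['moment'],s['t'])
def rot(d):
    j=np.array(bot.read_state()['joint_pos']);j[5]+=d;
    return j
j0=np.array(bot.solve_ik(cmd,q));np.save('j0.npy',j0);print(j0)
for a in (.3,.7,1.1,1.4,1.55,1.66,1.74):
    j=j0.copy();j[5]-=a;bot.move_joints(j);s=bot.read_state()
    print(a,'d6',round(j0[5]-s['joint_pos'][5],3),'F',(s['contact_force']-f0).round(1),'Mz',s['moment'].round(2),'tau6',round(s['tau'][5],3),round(s['width'],2),s['t'])
    if abs(s['moment'][2])>1.0: break
shot('scene','t1s.png');shot('wrist','t1w.png');shot('top','t1t.png');crop('t1s.png','t1sz.png',190,205,270,285,8)
E
python3 turn1.py
```

```text
[ 598.5981859  -208.11204383   60.29799091] [-0.16202455 -1.14431789 -0.00340921]
grip 9.712083389922233 [ 0.54721931  1.06390775 -0.38121516] [-0.17605368 -0.03927209  0.01100974] 24.8833
[-2.71529497e-02  4.38314521e-01 -2.82268903e-01  4.44089210e-16
 -8.50212903e-01  1.70094928e+00]
0.3 d6 0.296 F [ 0.3 -2.2 -1.2] Mz [-1.02  0.05 -0.01] tau6 -0.538 10.07 25.275
0.7 d6 0.694 F [ 0.1 -3.3 -0.3] Mz [-1.44  0.12  0.01] tau6 -0.381 9.94 25.7417
1.1 d6 1.094 F [-1.  -2.1  0.8] Mz [-1.14  0.5   0.01] tau6 -0.368 9.52 26.2083
1.4 d6 1.393 F [-1.5 -1.5  0.2] Mz [-0.6   0.52  0.01] tau6 -0.476 9.73 26.6
1.55 d6 1.543 F [-1.5  0.1 -0.5] Mz [-0.35  0.56  0.  ] tau6 -0.709 9.72 26.8667
1.66 d6 1.653 F [-1.1  0.   1. ] Mz [-0.01  0.6  -0.01] tau6 -0.591 10.14 27.1167
1.74 d6 1.734 F [-1.6  2.1  1. ] Mz [0.4  0.73 0.22] tau6 -0.632 9.76 27.3667
```

View pics/t1sz.png

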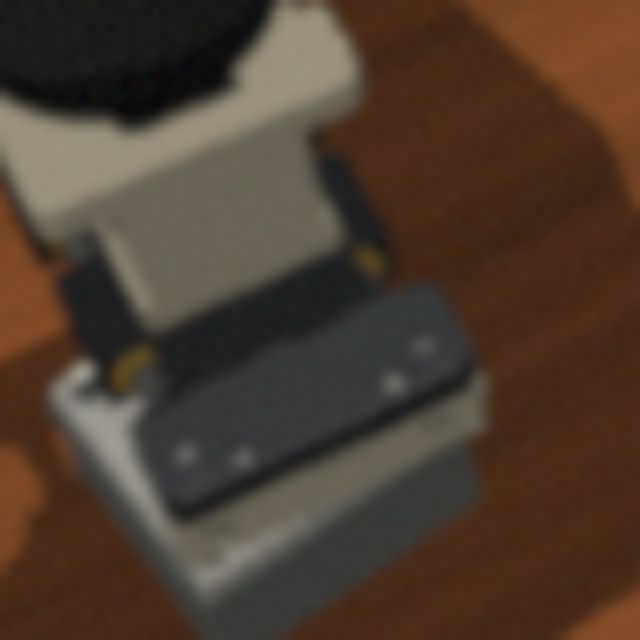

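View pics/t1w.png

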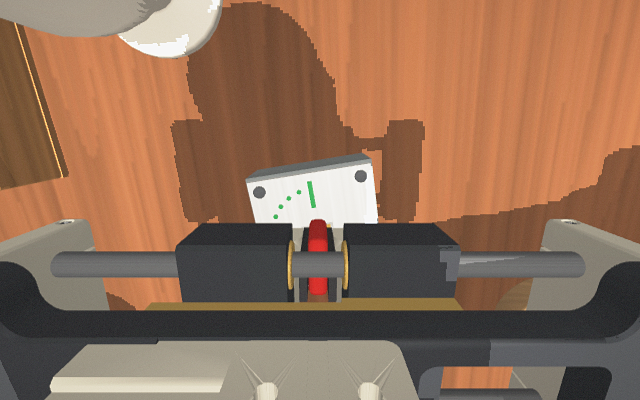

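The green mark lies along the key line and a moment appears past 1.66, so it looks to be at the stop. One more small push will confirm that, then back home.

```bash
cat > turn2.py <<'E'
from hov import *
j0=np.load('j0.npy')
def st(a):
    j=j0.copy();j[5]-=a;bot.move_joints(j);bot.pause(.1);s=bot.read_state()
    print(a,'d6',round(j0[5]-s['joint_pos'][5],3),'F',s['contact_force'].round(1),'M',s['moment'].round(2),round(s['width'],2),s['t']);return s
for a in (1.78,1.83,1.5,1.0,.5,.1,-.05,-.12,-.18):
    s=st(a)
    if a<0 and s['moment'][2]<-.4: break
E
python3 turn2.py
```

```text
1.78 d6 1.778 F [-1.7  2.4  2.2] M [0.99 0.83 0.48] 10.11 27.8667
1.83 d6 1.828 F [-2.3  3.   1.3] M [1.02 0.79 0.64] 10.46 28.2167
1.5 d6 1.503 F [-1.  -0.7 -0.1] M [-0.22  0.51 -0.02] 9.62 28.7333
1.0 d6 1.003 F [-2.9 -2.4  0.1] M [-0.9   0.75 -0.01] 9.58 29.3833
0.5 d6 0.503 F [-2.1 -4.3  0.4] M [-1.56  1.06 -0.  ] 9.9 30.0333
0.1 d6 0.102 F [-1.7 -4.9 -0.7] M [-1.86  1.08  0.01] 9.82 30.6
-0.05 d6 -0.048 F [-2.6 -4.8 -0.9] M [-2.01  0.84 -0.  ] 9.85 30.9667
-0.12 d6 -0.118 F [-1.7 -5.1 -1.1] M [-2.31  0.67 -0.13] 9.28 31.3167
-0.18 d6 -0.177 F [-1.7 -5.7 -1.1] M [-2.32  0.61 -0.3 ] 9.53 31.6667
```

Firm moments at both ends (+0.64 and -0.30 N m), with onsets about 1.78 rad apart, match 1.571 plus the play on each side. I'll centre the key and draw it out.

```bash
cat > out.py <<'E'
from hov import *
from turn2 import st
E
python3 - <<'E'
from hov import *
j0=np.load('j0.npy')
j=j0.copy();j[5]-=0.;bot.move_joints(j);bot.pause(.1)
s=bot.read_state();print(s['contact_force'],s['moment']);q=s['eef_rot']
p=np.array([598.6,-208.3-.6,61.]);q=down(YAW,0)
bot.line_to(p,20,q);s=bot.read_state();f0=s['contact_force'];print(f0,s['moment'])
for dz in (3,6,10,15,20,25,32):
    bot.line_to(p+[0,0,dz],40,q);s=bot.read_state();print(dz,s['tcp_pos'].round(1),s['contact_force'].round(1),round(s['width'],2))
    if np.linalg.norm(s['contact_force'])>20:break
print(s['t'])
shot('scene','o.png');crop('o.png','oz.png',180,195,260,275,8)
E
```

```text
[-1.49541946 -2.4812612  -0.10044778] [-0.86383243  0.52147096 -0.02596382]
[-1.99888232 -0.60432759 -0.13707644] [ 0.03793678  0.76700359 -0.00240012]
3 [ 598.6 -208.8   64.3] [-2.4 -0.1  0.7] 9.59
6 [ 598.6 -208.9   67.3] [-2.4 -1.   1.1] 9.59
10 [ 598.7 -209.    71.4] [-3.  -0.7 -0.5] 9.73
15 [ 598.8 -208.9   76.4] [-2.5 -0.3 -0.1] 9.9
20 [ 599.5 -208.9   81.6] [-0.1 -0.  -1. ] 9.83
25 [ 599.  -208.9   86.4] [ 0.7  0.2 -0.1] 9.87
32 [ 598.9 -208.9   93.4] [ 0.4 -0.2 -0. ] 10.09
34.2083
```

View pics/oz.png

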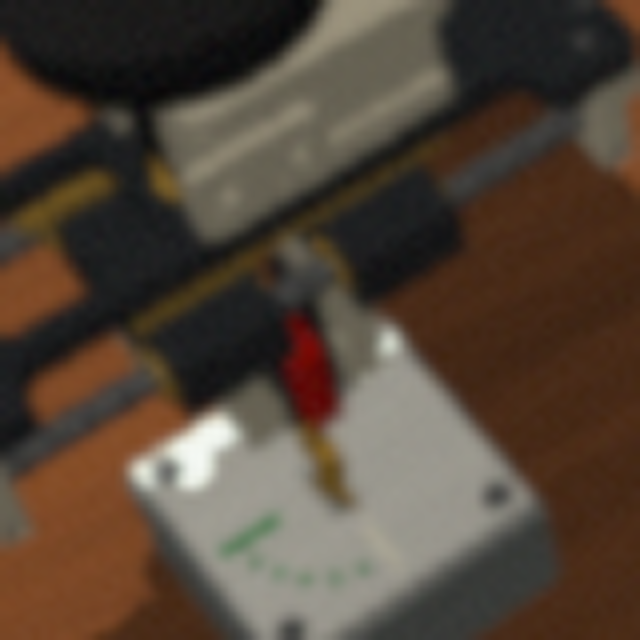

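The key is out, with contact force near zero. Dish centre from two views, then plan a low, leaned release.

```bash
python3 - <<'E'
from hov import *
uv={}
for f,n,roi in(('s_0.png','wrist',(95,100,250,240)),('s_1.png','wrist',(30,95,180,240)),('top0.png','top',(285,155,355,225)),('scene0.png','scene',(270,195,345,255))):
    im=cv2.imread('pics/'+f);c=load('wrist',f)[1] if n=='wrist' else cam(n)
    h=cv2.cvtColor(im,cv2.COLOR_BGR2HSV);m=((h[...,1]<70)&(h[...,2]>120)).astype(np.uint8);mm=np.zeros_like(m);x0,y0,x1,y1=roi;mm[y0:y1,x0:x1]=m[y0:y1,x0:x1]
    k=max(cv2.findContours(mm,0,1)[0],key=cv2.contourArea)
    k=cv2.convexHull(k)
    P=onz(c,k.reshape(-1,2),24)[:,:2]; (cx,cy),r=cv2.minEnclosingCircle(np.float32(P)); print(f,round(cx,1),round(cy,1),'r',round(r,1))
q=down(0,-.85);Mx=R.from_quat(q).as_matrix()
for tl in(-.85,-.7):
  q=down(0,tl);Mx=R.from_quat(q).as_matrix()
  for z in (14,90): print(tl,z,bot.solve_ik(np.array([652,13,z])-Mx@[0,0,38.3],q))
E
```

```text
s_0.png 620.9 12.6 r 73.4
s_1.png 605.0 20.7 r 91.0
top0.png 622.8 12.8 r 73.8
scene0.png 623.2 13.1 r 75.1
-0.85 14 [-0.39682653  0.3656632  -0.74229158 -2.41290892 -0.45121204 -1.97767326]
-0.85 90 None
-0.7 14 None
-0.7 90 None
```

Three views agree on the dish centre at (622.3,12.8). The fourth was cut off by the gripper, so I'm discarding it. A big lean toward the robot is out of range, so I'll check other lean directions.

```bash
python3 - <<'E'
from hov import *
D=np.array([622.3,12.8])
for yaw in np.arange(-3.14,3.15,np.pi/4):
  for tl in (.85,):
    hd=np.array([np.cos(yaw),np.sin(yaw)])
    q=down(yaw,tl);Mx=R.from_quat(q).as_matrix();tip=D-30*hd
    r=[bot.solve_ik(np.array([*tip,z])-Mx@[0,0,38.3],q) for z in(14,80)]
    print(round(yaw,2),tl,[None if x is None else x.round(2).tolist() for x in r])
print(bot.read_state()['joint_pos'].round(2))
E
```

```text
-3.14 0.85 [[-0.4, 0.37, -0.74, -2.41, -0.45, 1.16], None]
-2.35 0.85 [[-0.29, 0.44, -0.34, -1.25, -0.77, 0.45], [-0.24, 0.32, -0.32, -1.14, -0.79, 0.25]]
-1.57 0.85 [[-0.22, 0.66, 0.05, -0.86, -1.33, 0.6], [-0.22, 0.58, 0.08, -0.84, -1.4, 0.52]]
-0.78 0.85 [[-0.03, 0.87, 0.4, -0.55, -1.76, 0.9], [-0.03, 0.8, 0.43, -0.56, -1.85, 0.84]]
0.0 0.85 [[0.22, 0.97, 0.46, -0.18, -1.9, 1.36], [0.22, 0.91, 0.5, -0.18, -2.0, 1.35]]
0.79 0.85 [[0.48, 0.88, 0.11, 0.23, -1.62, 1.79], [0.48, 0.82, 0.14, 0.24, -1.72, 1.81]]
1.57 0.85 [[0.65, 0.68, -0.5, 0.72, -1.12, 1.92], [0.66, 0.59, -0.46, 0.68, -1.22, 2.0]]
2.36 0.85 [None, None]
3.14 0.85 [[-0.4, 0.37, -0.74, -2.41, -0.45, 1.16], None]
[-0.03  0.4  -0.25 -0.   -0.92  1.7 ]
```

Leaning toward -y (heading -1.8, tilt 0.7) is reachable and clears the bowl and switch. Carrying the key over and lowering it.

```bash
python3 - <<'E'
from hov import *
D=np.array([622.3,12.8]);yaw=-1.8;tl=.7
hd=np.array([np.cos(yaw),np.sin(yaw)]);q=down(yaw,tl);Mx=R.from_quat(q).as_matrix()
tip=D-30*hd;T=lambda z:np.array([*tip,z])-Mx@[0,0,38.3]
print(bot.solve_ik(T(13),q),bot.solve_ik(T(90),q))
s=bot.read_state();bot.line_to(s['tcp_pos']+[0,0,60],200)
bot.move_ptp(T(100),q)
bot.line_to(T(30),120,q);bot.pause(.1)
s=bot.read_state();print(s['t'],s['tcp_pos']-T(30),s['contact_force'])
shot('scene','d0.png');crop('d0.png','d0z.png',255,140,355,260,6);shot('top','d0t.png');crop('d0t.png','d0tz.png',270,140,420,240,5)
E
```

```text
[-0.15351607  0.52824505 -0.10065902 -0.82799614 -1.05948891  0.39078578] [-0.14255562  0.4264016  -0.06590447 -0.78085233 -1.14764093  0.27337164]
36.8417 [ 0.62685978 -0.14359317  0.96962728] [-0.6046287  -0.57672628 -0.31534929]
```

View pics/d0z.png

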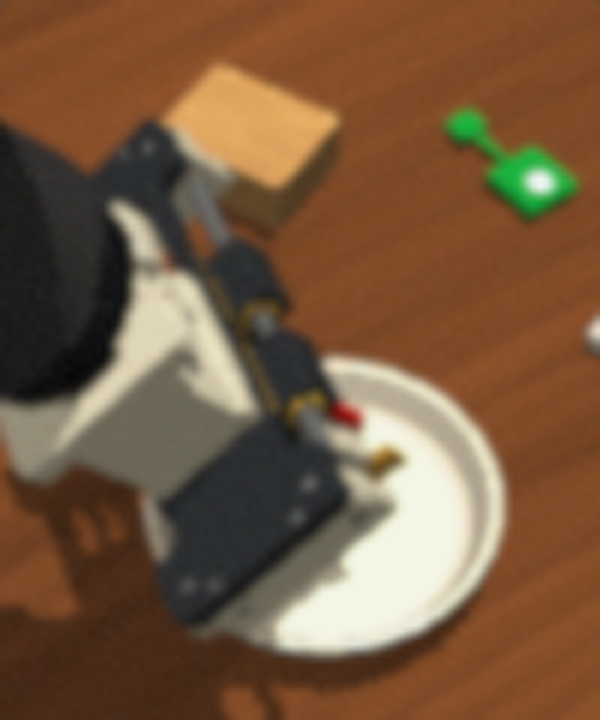

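View pics/d0tz.png

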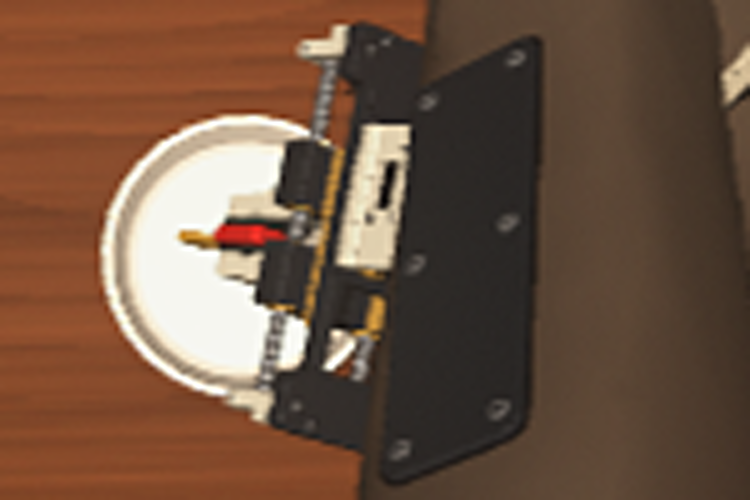

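The bit hangs inside the dish's +y side, and the lean will lay the bow across the middle. Lowering and releasing.

```bash
python3 - <<'E'
from hov import *
D=np.array([622.3,12.8]);yaw=-1.8;tl=.7
hd=np.array([np.cos(yaw),np.sin(yaw)]);q=down(yaw,tl);Mx=R.from_quat(q).as_matrix()
tip=D-30*hd;T=lambda z:np.array([*tip,z])-Mx@[0,0,38.3]
f0=bot.read_state()['contact_force']
for z in (24,20,17,15,13,12):
    bot.line_to(T(z),40,q);s=bot.read_state();print(z,(s['contact_force']-f0).round(1),(s['tcp_pos']-T(z)).round(1))
    if (s['contact_force']-f0)[2]>3:break
bot.move_gripper(30,5);bot.pause(.3)
p=bot.read_state()['tcp_pos']
shot('scene','e0.png')
bot.line_to(p-70*Mx[:,2]+[0,0,20],120,q)
bot.line_to(bot.read_state()['tcp_pos']+[0,-60,140],200,q)
bot.move_joints([-0.9,0.2,-.3,0,-1.1,0.6]);bot.pause(.3)
s=bot.read_state();print(s['t'],s['width'],s['contact_force'],s['tcp_pos'])
shot('scene','e1.png');shot('top','e1t.png');crop('e1t.png','e1tz.png',280,150,360,230,8)
E
```

```text
24 [ 0.3  0.1 -0.1] [-0.2  0.1 -0.3]
20 [-0.7  1.2 -0.1] [-0.2  0.  -0.4]
17 [-0.6 -0.6 -0.8] [-0.1  0.  -0.2]
15 [-0.8  0.6 -0.9] [-0.1  0.  -0.1]
13 [ 0.6 -0.2  0. ] [-0.1  0.  -0.2]
12 [-0.7  1.3 -1. ] [-0.  0. -0.]
43.7167 30.11198253734091 [ 0.75053035  0.24903774 -0.24213072] [ 170.35575572 -522.83888167  188.22289809]
```

View pics/e1.png

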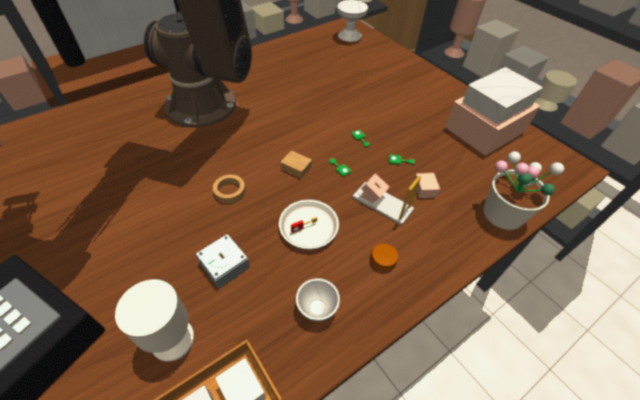

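View pics/e1t.png

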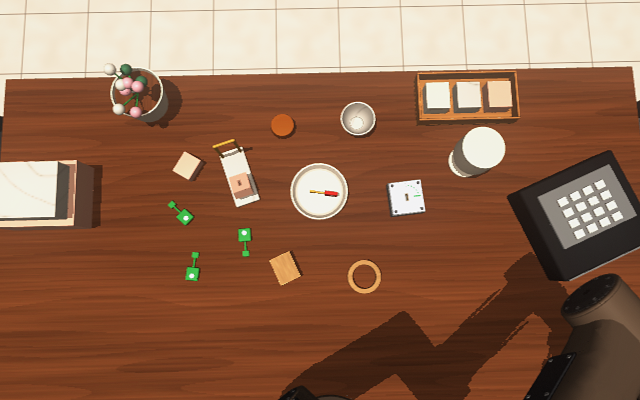

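View pics/e1tz.png

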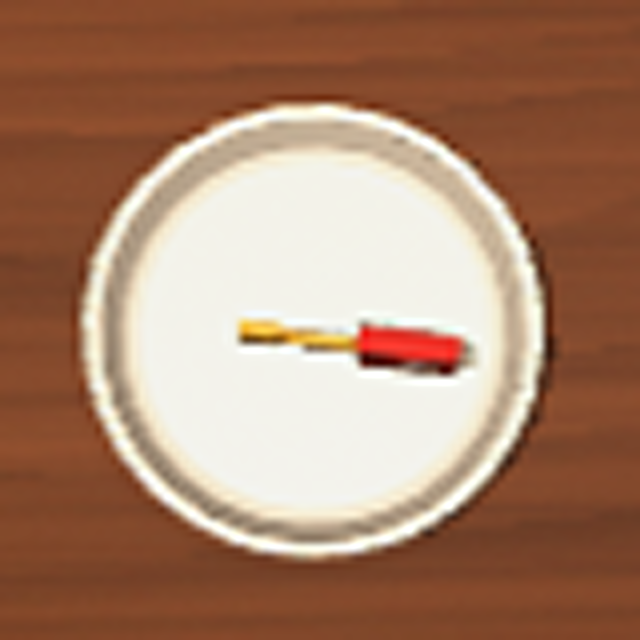

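The key lies well inside the dish, on its bow's edge, and nothing else has visibly moved. A last check of the slot's orientation, movement of the goods, and whether the key is still.

```bash
python3 - <<'E'
from h import *
bot.pause(.5);shot('top','f.png');a=cv2.imread('pics/top0.png');b=cv2.imread('pics/f.png');c=cv2.imread('pics/e1t.png')
print('diff still',cv2.absdiff(b,c)[150:232,280:360].max())
for n,(x0,y0,x1,y1) in dict(goblet=(445,122,508,180),bowl=(338,98,380,140),tea=(268,110,298,142),stone=(170,148,208,184),card=(265,248,304,290),tape=(343,256,385,298),dish=(285,158,355,224),sw=(384,174,430,220)).items():
    (dx,dy),r=cv2.phaseCorrelate(np.float64(cv2.cvtColor(a,6)[y0:y1,x0:x1]),np.float64(cv2.cvtColor(b,6)[y0:y1,x0:x1]));print(n,round(dx,2),round(dy,2),round(r,2))
cv2.imwrite('pics/cmp.png',cv2.resize(np.hstack([a[170:225,380:440],b[170:225,380:440]]),None,fx=6,fy=6,interpolation=2))
E
```

```text
diff still 3
goblet -0.0 -0.01 1.0
bowl 0.5 0.5 1.0
tea 0.03 0.07 1.0
stone 0.06 -0.03 1.01
card 0.02 0.46 1.0
tape 0.52 0.52 1.0
dish 0.05 0.07 0.78
sw -0.03 0.01 1.0
```

View pics/cmp.png

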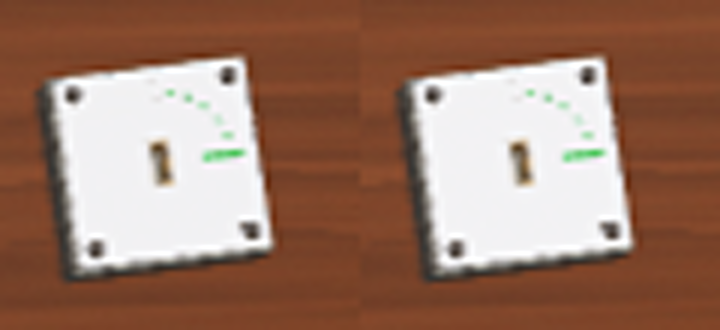

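The switch looks the same as at the start and the key is still. The 0.5 px readings for bowl, tape and box are at most about 1 mm and look like a correlation artefact, so I'm handing in.

```bash
python3 - <<'E'
from h import *
a=cv2.imread('pics/top0.png');b=cv2.imread('pics/f.png')
for n,(x0,y0,x1,y1) in dict(bowl=(338,98,380,140),card=(265,248,304,290),tape=(343,256,385,298)).items(): print(n,cv2.absdiff(a,b)[y0:y1,x0:x1].max())
print(bot.read_state()['t']);bot.close_job()
E
```

```text
bowl 4
card 4
tape 4
44.3667
the job is handed in; nothing more can be done
```

The alarm reset is done and handed in at about 44 s of the 72 s allowed; no verdict was reported.

**What I did**
1. I drew the red key from the rest and pushed it into the slot until the tip met the floor. I then let go of it, saw it standing upright, and took hold of it afresh.
2. I turned it clockwise to the stop and back past home. Clear counter-torques showed at both ends: +0.64 N m at the stop and −0.30 N m at home.
3. I drew it out and released it low in the white dish.

**Last checks**
- **Key:** it lies still on the dish floor. It rests on the narrow edge of its bow rather than on its flat side.
- **Switch:** the cover and slot look the same as at the start, so the plug appears to be home.
- **Counter goods:** those I compared before and after (goblet, bowl, tealight, stone box, cardboard box, tape, dish) show no movement. A shift check first read 0.5 px for the bowl, tape and cardboard box, but a direct picture comparison found only noise.
- **Arm:** it is clear of everything.

**Checks that disagreed:**
- Before insertion, my calculated tip position and the camera views differed by about 2 mm along the slot and 0.5–1 mm across it. I corrected for that and the key went in with at most about 5 N before the floor.
- One of the four views of the dish was cut off by the gripper, so I left it out; the other three agreed.

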